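Fit the drill template to the tilted drilling table

TASK

Fit the aluminium drill template to the tilted drilling table: tuck its upper edge under the steel keeper and slide it up the slope until its two holes drop over the locating pins and it lies flat on the bed. Then push the toggle clamp's handle all the way over and down so that the clamp holds the template down, and let go. Leave the screw jar, the glue bottle and the sanding block where they stand.

Things in the scene. Friction and masses are not known exactly. Their poses are not given: they have to be found in the camera images.
- template_grip (a point): centre of the wooden grip bar on the loose aluminium drill template, a plate 170 (x) by 130 (y) by 8 mm, about 0.4 kg, centred under this point; its underside is 36 mm below it along the plate's z. Bar: 90 mm long (x), 20 wide (y), 20 high, on posts, 18 mm clear of the plate. The template starts flat on the bench, right of the drilling table, locating holes (-x end) to the right
- template_hole (a point): centre, on the underside, of the template's round locating hole, 17 mm diameter, at x = -62, y = +45 mm from the plate's centre. The other locating hole is a slot, 17 (x) by 24 mm (y), at x = -62, y = -45. Two smaller 13 mm bush holes at x = +30, y = +-42 play no part
- jig_bed: sloping plywood bed of the fixed drilling table, low side to the robot's right. Position: where the centre of the template's underside lies when home, on the bed's surface, 100 mm above the bench. x points up the slope (to the left), y towards the robot, z square out of the bed, 30 degrees from vertical, leaning right; the home template's axes agree. Bed: x -125 to +128, y -90 to +165 mm
- keeper_lip (a point): middle of the keeper's lip, on its underside, at x = +65 mm, 18 mm above the bed: a dark steel strip 110 mm wide (y +-55) across the bed's upper end. Its gap ends at a packer at x = +95; home, the template lies 20 mm under it. Its front is bent up to x = 54 mm (26 mm above the bed). The template goes in freely with its upper edge 3 degrees lower than its low end
- clamp_handle (a joint): toggle clamp on the bed, on the robot's side of the template's place. 0 rad: open, handle up, 80 degrees from the bed; 1.2: fully shut, handle 11 degrees above the bed, pointing to the bed's +y. Stays where left; about 3 N at the grip moves it. As it goes over, the clamp's bar swings down onto the template; its rubber foot lands at x = -15, y = +48 mm
- clamp_grip (a point): point on the axis of the clamp handle's black round grip, 90 mm from its pivot; the grip is 18 mm thick and reaches from 45 to 119 mm from the pivot. The pivot lies at x = -15, y = +120, z = 40 mm in the bed's frame, and the handle turns about the bed's x
- screw_jar: bystander: glass jar of screws with red lid, 68 mm diameter, 95 mm high; origin at the centre of its underside
- glue_bottle: bystander: yellow glue bottle, 54 mm diameter, 160 mm high; origin at the centre of its underside
- sanding_block: bystander: brown sanding block, 64 by 112 by 28 mm; origin at the centre of its underside
- pin_near (a point): foot, on the bed's surface, of the nearer locating pin, at x = -62, y = +45 mm on the bed (the farther one: x = -62, y = -45). Steel, 14 mm diameter, 8 mm high, upper half tapered. The round hole goes over the nearer pin, the slot over the farther. A template sliding over the pins has its low end 8 mm off the bed

How it is judged:
By the outcome, as a careful person would: the job done as asked, in the order asked, and still so for the second after the job is handed in, with the robot touching nothing.
It also fails if it takes over 54 s, if anything falls off the work surface, if the arm or the gripper's body presses on something with over 40 N, if the wrist force passes 120 N, or if a joint passes its speed limit or range.

ROBOT

A 7-joint arm with a two-finger parallel gripper is mounted at the origin on a cart in front of the work surface, level with it; the furniture and walls round the work are solid. World frame = base frame: x ahead of the robot, y to its left, z up, the work surface at z = 0. Lengths are in m, angles in rad, forces in N, time in s.
With the tool pointing down it reaches from about 0.35 to 0.775 m from the base axis. Payload 3.1 kg.
Tool frame: the origin (TCP) lies on the centre line of the jaws, within the pads' length; the fingertips stand 25 mm ahead of it and the grasp point (between the pads) lies 6 mm ahead of it; z points along the fingers, y is the line along which they close (so a half turn about z gives the same grasp; the last joint's range is limited). The gripper opens to 85 mm and grips with 20 to 120 N. Pads are 22 mm wide; open, the fingers measure 114 mm over their backs; the gripper's body (76 mm by 85 mm) begins 54 mm behind the grasp point. The pads swing forward as they close: fully open they stand 13 mm farther back than shut.
Start: joints at [-1.375, 0.311, 0.014, 1.512, -0.004, 1.319, -0.027], TCP at [0.13, 0.535, 0.256] pointing down, gripper open.
Joint ranges: [-2.7, 2.7], [-0.3, 1.91], [-1.27, 1.3], [0.12, 2.57], [-1.44, 4.58], [0.2, 2.03], [-3.05, 3.05]. Speed limits (rad/s): [2.79, 2.79, 3.14, 3.14, 3.14, 3.14, 3.14].

INTERFACE

Orientations are given as [roll, pitch, yaw] about the fixed x, y, z axes, in that order (R = Rz(yaw) Ry(pitch) Rx(roll)).
In Python, from workcell import manip gives the robot as it stands.
- The arm moves only by the tool send_rows, never from a script. Its argument "increments" is a list of rows, each a list of 5 numbers: the shift along the tool's x, y, z in cm, then the turn about the tool's z in rad, then the finger opening in cm, from 0 to 8.54. In form: [[dx, dy, dz, roll, claw], ...]. A call has 1 to 20 rows; each row is the pose to reach, as a shift and turn from the pose commanded when the call began, along the tool's axes at that moment; what a row does not reach only later rows make up. A row lasts 1/10 s, in which the tool goes at most 50 mm and 8.59 degrees, less where a joint would pass 70% of its speed; a pose out of reach is approached as far as the arm can. A call with a gripper value outside its range is refused whole. The fingers move at their own pace and stop on an object; the grip force is fixed at half the most. Time passes only in rows, so rows that repeat a pose let the fingers close. It gives the time, the measured TCP pose, the force, the opening and the grip force at its end, in the units of the state.
- manip.state(): the state, without advancing time (a new reading comes with each control period).
- manip.get_image(name): name is "scene" or "top"; returns a dict with "frame" (400x640x3 uint8, red, green, blue), "fx", "fy", "cx", "cy" (pixels), "dist" ([k1, k2, p1, p2, k3] as OpenCV has them; the pictures are not rectified), "rvec" (rotation vector, rad) and "tvec" (3), from world to camera coordinates, as OpenCV has them. Camera axes: x right, y down, z forward; pixel columns grow to the right and rows downward; lengths in m; the calibration is good to about 2 mm. A picture is of the moment at which its call begins. There is no depth.
- manip.finish_job(): hands the job in; it is judged then, once.
The state is a dict: "t": time; "joint_positions": joint angles; "joint_vel": joint speeds; "effort": joint torques, N m; "eef_pos": TCP position; "tcp_rot": TCP orientation; "wrist_force": force on the tool from outside, world axes, zero at the start; "ft_torque": the same for the moment, N m; "grip_width": finger opening in m; "grasp_force": force on a finger pad.
Only numpy, scipy, OpenCV 4.12 (cv2) and the standard library are available. Lean on these libraries where they do the work, as an engineer would, in place of code of your own. Each camera call takes 0.05 s, during which the arm holds its last target. There are 200 camera calls.

## Working session

There is one attempt and no reset: what is moved stays moved. The work goes in short steps, Python scripts to look and compute and a tool call to move; the robot and the scene stay as the last step left them, time stands still between calls to the robot, and variables do not carry over. Pictures are saved under pics/ and viewed, at most 10 in all, crops included, and the job is handed in when it is done.

Besides the shell and the picture viewer there is one more tool, called after "Emit:" as name([rows], argument=value, ...), one row to a line, values as JSON. send_rows: Moves the arm, as the interface text tells. Its arguments: {"type":"object","properties":{"increments":{"type":"array"}},"required":["increments"]}

```bash
mkdir -p pics; ls
python3 - <<'E'
from workcell import manip
import cv2,pickle
print(manip.state())
for n in("scene","top"):
    d=manip.get_image(n); pickle.dump(d,open(n+".pkl","wb"))
    cv2.imwrite(f"pics/{n}0.png",d["frame"][:,:,::-1])
    print(n,{k:v for k,v in d.items() if k!="frame"})
E
```

```text
pics
{'t': 0.0, 'joint_positions': array([-1.37470098,  0.31172183,  0.01397273,  1.51311242, -0.00440666,
        1.3192227 , -0.02722416]), 'joint_vel': array([ 5.71829847e-04, -1.97072724e-03,  3.21243122e-04, -1.67416026e-05,
        1.25876433e-03, -1.96398705e-03,  4.21002395e-04]), 'effort': array([-3.57482577e-04, -3.79893851e+01,  1.45754381e-01, -2.30596429e+01,
        1.22038161e-02,  1.36046784e-02, -5.10738758e-07]), 'eef_pos': array([0.12936785, 0.53384473, 0.25520074]), 'tcp_rot': array([-3.13916068e+00,  8.62497080e-05,  2.90386647e+00]), 'wrist_force': array([-0.85173378, -0.09106325,  0.09827539]), 'ft_torque': array([ 0.02587266,  0.02713713, -0.01360272]), 'grasp_force': 0.0, 'grip_width': 0.08540566212999692}
scene {'fx': 401.12037176188426, 'fy': 401.12037176188426, 'cx': 315.0294040137898, 'cy': 206.32442992810147, 'dist': array([-0.06345529,  0.        ,  0.        ,  0.        ,  0.        ]), 'rvec': array([ 1.99892745, -0.72495633,  0.41175194]), 'tvec': array([-0.42933562,  0.2878957 ,  1.07065612])}
top {'fx': 369.37692618378765, 'fy': 369.37692618378765, 'cx': 321.66789587343516, 'cy': 202.28925359768667, 'dist': array([-0.08313333,  0.        ,  0.        ,  0.        ,  0.        ]), 'rvec': array([ 2.16120376, -2.10847889,  0.13063314]), 'tvec': array([-0.05121242,  0.54673727,  1.06758728])}
```

View pics/scene0.png

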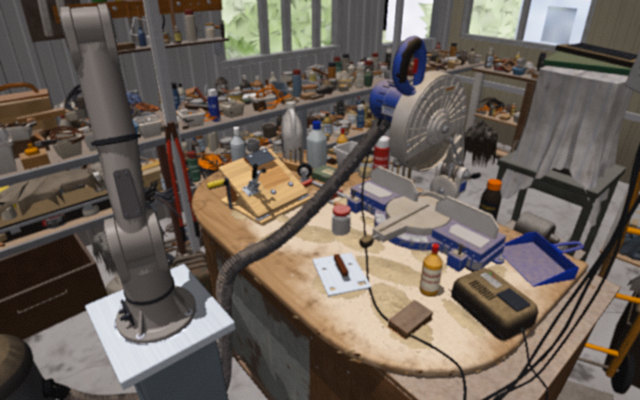

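View pics/top0.png

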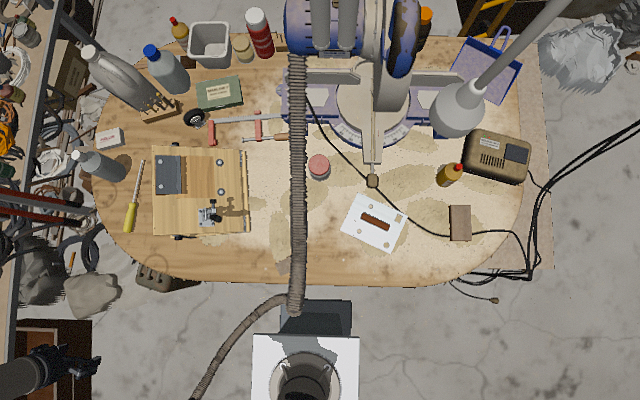

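Scene view: drilling table at about (265,185), template at (342,272), jar (341,218), bottle (431,270) and block (410,318). Top view: bed spans (153–248, 147–237), template is centred near (375,223), and a hose crosses at column 297 between the two.

```bash
cat > h.py <<'E'
import numpy as np,cv2,pickle
from scipy.spatial.transform import Rotation as Ro
def cam(d):
    R=cv2.Rodrigues(d["rvec"])[0]; K=np.array([[d["fx"],0,d["cx"]],[0,d["fy"],d["cy"]],[0,0,1]])
    return R,d["tvec"],K,d["dist"]
def ray(d,px):
    R,t,K,ds=cam(d); p=cv2.undistortPoints(np.float64(px).reshape(-1,1,2),K,ds)[:,0]
    return -R.T@t,np.c_[p,np.ones(len(p))]@R
def onz(d,px,z):
    c,v=ray(d,px); return c+v*((z-c[2])/v[:,2])[:,None]
def proj(d,P):
    return cv2.projectPoints(np.float64(P).reshape(-1,1,3),d["rvec"],d["tvec"],cam(d)[2],d["dist"])[0][:,0]
def tri(d1,p1,d2,p2):
    c1,v1=ray(d1,p1);c2,v2=ray(d2,p2);out=[]
    for a,b in zip(v1,v2):
        s,r,*_=np.linalg.lstsq(np.c_[a,-b],c2-c1,rcond=None); x,y=c1+a*s[0],c2+b*s[1]; out.append(np.r_[(x+y)/2,np.linalg.norm(x-y)])
    return np.array(out)
def load(n): return pickle.load(open(n+".pkl","rb"))
E
python3 - <<'E'
from h import *
T,S=load("top"),load("scene")
f=lambda d,x0,x1,y0,y1:cv2.resize(d["frame"][y0:y1,x0:x1,::-1],None,fx=3.3,fy=3.3,interpolation=cv2.INTER_CUBIC)
a=f(T,140,260,140,242);b=f(T,330,420,190,260);c=f(S,205,325,142,218);e=f(S,305,395,240,300)
o=np.zeros((588,694,3),np.uint8)
for im,x,y in((a,0,0),(b,397,0),(c,0,337),(e,397,337)): o[y:y+im.shape[0],x:x+im.shape[1]]=im[:588-y,:694-x]
cv2.imwrite("pics/crop1.png",o)
for d in(T,S): print("cam",ray(d,[[300,200]])[0])
# white plate mask in top
hsv=cv2.cvtColor(T["frame"],cv2.COLOR_RGB2HSV)
m=cv2.inRange(hsv,(0,0,170),(180,40,255)); m[:, :335]=0;m[:,412:]=0;m[:185]=0;m[262:]=0
cs=max(cv2.findContours(m,cv2.RETR_EXTERNAL,cv2.CHAIN_APPROX_NONE)[0],key=cv2.contourArea)
r=cv2.minAreaRect(cs);q=cv2.boxPoints(r);P=onz(T,q,.008);print("plate",r,q.tolist());print(P,P.mean(0),np.linalg.norm(np.roll(P,-1,0)-P,axis=1))
b=cv2.inRange(hsv,(0,80,30),(25,255,170));b[:, :355]=0;b[:,395:]=0;b[:210]=0;b[235:]=0
cs=max(cv2.findContours(b,cv2.RETR_EXTERNAL,cv2.CHAIN_APPROX_NONE)[0],key=cv2.contourArea)
r=cv2.minAreaRect(cs);q=cv2.boxPoints(r);P=onz(T,q,.046);print("bar",r);print(P.mean(0),np.linalg.norm(np.roll(P,-1,0)-P,axis=1),[np.degrees(np.arctan2(*(P[i]-P[i-1])[1::-1])) for i in(1,2)])
print("pins z=.1",onz(T,[[221,162],[221,191]],.07))
E
```

```text
cam [ 0.38763857 -0.06547533  1.13434398]
cam [-0.1664223  -0.87553176  0.78693411]
plate ((374.0517883300781, 221.69131469726562), (56.92321014404297, 44.97105407714844), 25.463346481323242) [[338.6876220703125, 229.75601196289062], [358.022216796875, 189.15341186523438], [409.41595458984375, 213.62661743164062], [390.08135986328125, 254.22921752929688]]
[[ 0.46902834 -0.09100267  0.008     ]
 [ 0.59610568 -0.1483375   0.008     ]
 [ 0.52350554 -0.30701133  0.008     ]
 [ 0.3986194  -0.24779617  0.008     ]] [ 0.49681474 -0.19853692  0.008     ] [0.13941282 0.17449403 0.13821355 0.17187676]
bar ((374.8741149902344, 221.34127807617188), (29.541568756103516, 6.162045478820801), 25.016895294189453)
[ 0.49369592 -0.19640204  0.046     ] [0.01841049 0.08688415 0.01832999 0.08670348] [np.float64(-24.118022963643714), np.float64(-113.96280621566959)]
pins z=.1 [[0.65852619 0.26680412 0.07      ]
 [0.57025626 0.26065203 0.07      ]]
```

View pics/crop1.png

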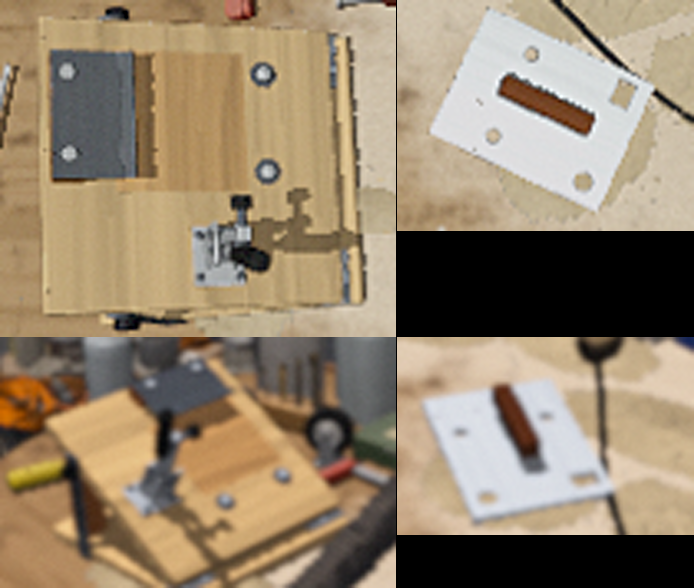

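The crops show both pins at top px (219.7,162.4) and (220.9,191.8). The template's slot is at its far right and the round hole at its near right, so it only needs a yaw to match the bed. The clamp is open with its handle up.

Run:
```python
from h import *
np.set_printoptions(precision=4,suppress=True)
T,S=load("top"),load("scene")
pt=lambda *c:[[140+x/3.3,140+y/3.3] for x,y in c]
ps=lambda *c:[[205+x/3.3,142+(y-337)/3.3] for x,y in c]
print("far/near pin, foot-pad(open), handle tip",tri(T,pt((263,74),(267,171),(240,203),(262,262)),S,ps((283,474),(225,500),(193,432),(165,415))))
P=onz(T,pt((263,74),(267,171)),.0735);print("pins mono",P)
yv=P[1]-P[0];print(np.linalg.norm(yv),np.degrees(np.arctan2(yv[1],yv[0])))
b=onz(T,pt((67,72),(69,153)),.158);yv=b[1]-b[0];print("bolts",b,np.degrees(np.arctan2(yv[1],yv[0])))
c=onz(T,pt((42,18),(45,310)),.164);yv=c[1]-c[0];print("bed corners",c,np.linalg.norm(yv),np.degrees(np.arctan2(yv[1],yv[0])))
# hose: intersect scene rays with top-camera plane of column ~298
c0,v=ray(T,[[297,80],[298,270]]);n=np.cross(v[0],v[1])
c1,w=ray(S,[[365,145],[330,180],[300,208],[270,232],[240,255]])
print("hose",c1+w*(((c0-c1)@n)/(w@n))[:,None])
# template holes at z=.008 from crop
pb=[[330+x/3.3,190+y/3.3] for x,y in((623,94),(584,181),(531,54),(493,135))]
pb=[[x-397/3.3,y] for x,y in pb]
H=onz(T,pb,.008);print("slot,hole,bush",H)
B=np.array([[-62,-45],[-62,45],[30,-42],[30,42]])/1000
h=H[:,:2];A=B-B.mean(0);D=h-h.mean(0);U,s,Vt=np.linalg.svd(A.T@D);R=(U@Vt).T
print("yaw",np.degrees(np.arctan2(R[1,0],R[0,0])),"centre",h.mean(0)-R@B.mean(0),"res",(h-h.mean(0)-A@R.T)*1e3)
```

```text
far/near pin, foot-pad(open), handle tip [[0.6582 0.2704 0.069  0.002 ]
 [0.5684 0.2608 0.0689 0.0009]
 [0.5245 0.2492 0.1727 0.0019]
 [0.4718 0.2138 0.2207 0.0001]]
pins mono [[0.6563 0.2696 0.0735]
 [0.5672 0.2597 0.0735]]
0.0896179419078011 -173.65473316057358
bolts [[0.6343 0.4129 0.158 ]
 [0.5647 0.4043 0.158 ]] -172.99866328136068
bed corners [[0.6797 0.437  0.164 ]
 [0.4328 0.4103 0.164 ]] 0.24825935906172322 -173.82293505991098
hose [[0.8091 0.0264 0.2659]
 [0.6475 0.0269 0.1809]
 [0.5172 0.0266 0.1207]
 [0.3948 0.025  0.08  ]
 [0.2807 0.0231 0.0459]]
slot,hole,bush [[ 0.5078 -0.2733  0.008 ]
 [ 0.4266 -0.2373  0.008 ]
 [ 0.5433 -0.1876  0.008 ]
 [ 0.467  -0.1532  0.008 ]]
yaw 65.9189520537842 centre [ 0.4927 -0.1983] res [[-0.7043 -0.0995]
 [ 0.3285 -0.8292]
 [-0.0286  0.3746]
 [ 0.4045  0.5541]]
```

```bash
cat >> h.py <<'E'
O=np.array([.6056,.3204,.100]); YAW=96.35
def bedR():
    a=np.radians(YAW);u=np.array([np.cos(a),np.sin(a),0]);x=u*np.cos(np.pi/6)+[0,0,.5];y=np.array([-u[1],u[0],0])
    return np.c_[x,y,np.cross(x,y)]
def bed(p): return O+bedR()@(np.array(p,float)/1000)     # mm in bed frame -> world m
def tobed(w): return (np.asarray(w)-O)@bedR()*1000
def plan(*tg,ref=None):
    """tg: (world xyz m, tool yaw deg); prints shifts cm in the present tool axes, roll"""
    from workcell import manip
    s=manip.state();R=Ro.from_euler("xyz",s["tcp_rot"]).as_matrix()
    p=s["eef_pos"] if ref is None else np.array(ref)
    print("t %.1f pos %s rpy %s F %s w %.4f g %.1f"%(s["t"],s["eef_pos"].round(4),np.degrees(s["tcp_rot"]).round(1),s["wrist_force"].round(1),s["grip_width"],s["grasp_force"]), "bed",tobed(s["eef_pos"]+R@[0,0,.006]).round(1))
    for w,yaw in tg:
        d=(Ro.from_matrix(R).inv()*Ro.from_euler("xyz",[np.pi,0,np.radians(yaw)])).as_rotvec()
        print("target",np.round(w,4),"row",(R.T@(np.array(w)-p)*100).round(2),"roll",d.round(3))
E
python3 - <<'E'
from h import *
plan(((.40,.2,.32),66),((.4935,-.1975,.2),66),((.4935,-.1975,.10),66))
E
```

```text
t 0.1 pos [0.1294 0.5339 0.2554] rpy [-179.9    0.   166.4] F [ 0.4  0.3 -0.3] w 0.0855 g 0.0 bed [304.1 449.7  -3.1]
target [0.4  0.2  0.32] row [-34.16 -26.1   -6.41] roll [-1.000e-03  2.000e-03  1.752e+00]
target [ 0.4935 -0.1975  0.2   ] row [-52.61 -62.5    5.67] roll [-1.000e-03  2.000e-03  1.752e+00]
target [ 0.4935 -0.1975  0.1   ] row [-52.61 -62.48  15.67] roll [-1.000e-03  2.000e-03  1.752e+00]
```

Emit:
send_rows([
  [-34.2, -26.1, -6.4, 0.9, 8.5],
  [-34.2, -26.1, -6.4, 0.9, 8.5],
  [-34.2, -26.1, -6.4, 0.9, 8.5],
  [-34.2, -26.1, -6.4, 0.9, 8.5],
  [-34.2, -26.1, -6.4, 0.9, 8.5],
  [-34.2, -26.1, -6.4, 0.9, 8.5],
  [-34.2, -26.1, -6.4, 0.9, 8.5],
  [-34.2, -26.1, -6.4, 0.9, 8.5],
  [-34.2, -26.1, -6.4, 0.9, 8.5],
  [-43.4, -44.3, -6.4, 1.752, 8.5],
  [-43.4, -44.3, -6.4, 1.752, 8.5],
  [-43.4, -44.3, -6.4, 1.752, 8.5],
  [-43.4, -44.3, -6.4, 1.752, 8.5],
  [-52.6, -62.5, 5.7, 1.752, 8.5],
  [-52.6, -62.5, 5.7, 1.752, 8.5],
  [-52.6, -62.5, 5.7, 1.752, 8.5],
  [-52.6, -62.5, 5.7, 1.752, 8.5],
  [-52.6, -62.5, 5.7, 1.752, 8.5],
  [-52.6, -62.5, 5.7, 1.752, 8.5],
  [-52.6, -62.5, 5.7, 1.752, 8.5],
])

```text
t: 2.1
eef_pos: [0.4927, -0.1973, 0.1983]
tcp_rot: [-3.139, 0.001, 1.149]
wrist_force: [-0.2, 1.3, 0.8]
grip_width: 0.085
grasp_force: 0.0
```

Run:
```python
from h import *
plan(((.4935,-.1975,.08),66),((.4935,-.1975,.044),66))
from workcell import manip
d=manip.get_image("top");cv2.imwrite("pics/top1.png",cv2.resize(d["frame"][170:290,310:440,::-1],None,fx=4.5,fy=4.5))
print(manip.state()["joint_positions"])
```

```text
t 2.1 pos [ 0.4927 -0.1973  0.1983] rpy [-179.9    0.    65.9] F [-0.2  1.3  0.8] w 0.0850 g 0.0 bed [-388.6  169.5  330.9]
target [ 0.4935 -0.1975  0.08  ] row [ 0.02  0.11 11.83] roll [-0.003  0.001 -0.003]
target [ 0.4935 -0.1975  0.044 ] row [ 0.02  0.12 15.43] roll [-0.003  0.001 -0.003]
[-0.26111375  0.38771765  0.80929605  1.67681227 -0.29776946  1.20660713
  0.20020791]
```

Emit:
send_rows([
  [0, 0.1, 6, 0, 8.5],
  [0, 0.1, 10, 0, 8.5],
  [0, 0.1, 13, 0, 8.5],
  [0, 0.1, 15.3, 0, 8.5],
  [0, 0.1, 15.3, 0, 8.5],
  [0, 0.1, 15.3, 0, 1],
  [0, 0.1, 15.3, 0, 1],
  [0, 0.1, 15.3, 0, 1],
  [0, 0.1, 15.3, 0, 1],
  [0, 0.1, 15.3, 0, 1],
  [0, 0.1, 15.3, 0, 1],
  [0, 0.1, 15.3, 0, 1],
  [0, 0.1, 15.3, 0, 1],
  [0, 0.1, 15.3, 0, 1],
])

```text
t: 3.55
eef_pos: [0.4951, -0.1973, 0.0474]
tcp_rot: [3.14, -0.001, 1.152]
wrist_force: [-1.9, 0.9, 6.2]
grip_width: 0.0186
grasp_force: 61.4
```

Run:
```python
from h import *
g=np.array([0,0,.0114]); hv=bed((-20,0,124))+g
print(tobed((.5245,.2492,.1727)),tobed((.4718,.2138,.2207)))
plan(((.495,-.197,.30),66),((.50,-.05,.30),80),((hv[0],hv[1],.30),96.35),(hv,96.35))
```

```text
[-17.16463682  88.47727502  93.85673683] [-18.58603901 144.7692497  150.10300961]
t 3.5 pos [ 0.4951 -0.1973  0.0474] rpy [ 1.799e+02 -1.000e-01  6.600e+01] F [-1.9  0.9  6.2] w 0.0186 g 61.4 bed [-464.3  167.1  200.4]
target [ 0.495 -0.197  0.3  ] row [ 5.000e-02  1.000e-02 -2.526e+01] roll [ 0.001 -0.001 -0.   ]
target [ 0.5  -0.05  0.3 ] row [ 13.68  -5.51 -25.25] roll [ 0.001 -0.001 -0.244]
target [0.6144 0.2416 0.3   ] row [ 44.97  -6.92 -25.23] roll [ 0.002 -0.001 -0.53 ]
target [0.6144 0.2416 0.2088] row [ 44.96  -6.94 -16.11] roll [ 0.002 -0.001 -0.53 ]
```

Emit:
send_rows([
  [0, 0, -2, 0, 1],
  [0, 0, -5, 0, 1],
  [0, 0, -9, 0, 1],
  [0, 0, -13, 0, 1],
  [0, 0, -17.5, 0, 1],
  [2, -1, -21.5, -0.05, 1],
  [5, -2, -24, -0.12, 1],
  [9, -3.8, -25.3, -0.2, 1],
  [13.5, -5.5, -25.3, -0.26, 1],
  [17.5, -5.7, -25.3, -0.34, 1],
  [21.5, -5.9, -25.3, -0.42, 1],
  [25.5, -6.1, -25.3, -0.5, 1],
  [29.5, -6.3, -25.3, -0.53, 1],
  [33.5, -6.5, -25.3, -0.53, 1],
  [37.5, -6.7, -25.3, -0.53, 1],
  [41, -6.8, -25.3, -0.53, 1],
  [43.5, -6.9, -25.3, -0.53, 1],
  [45, -6.9, -25.3, -0.53, 1],
  [45, -6.9, -25.3, -0.53, 1],
  [45, -6.9, -25.3, -0.53, 1],
])

```text
t: 5.55
eef_pos: [0.6139, 0.2409, 0.2979]
tcp_rot: [-3.139, 0.002, 1.681]
wrist_force: [-0.1, -2.0, -3.5]
grip_width: 0.0191
grasp_force: 60.0
```

Run:
```python
from h import *
g=np.array([0,0,.0114])
plan((bed((-20,0,124))+g,96.35),(bed((-20,0,76))+g,96.35))
from workcell import manip
print(manip.state()["joint_positions"])
o=[]
for n,b in(("top",(120,260,150,300)),("scene",(130,240,190,320))):
    d=manip.get_image(n);pickle.dump(d,open(n+"1.pkl","wb"));o.append(cv2.resize(d["frame"][b[0]:b[1],b[2]:b[3],::-1],(400,390)))
cv2.imwrite("pics/carry.png",np.hstack(o))
```

```text
t 5.5 pos [0.6139 0.2409 0.2979] rpy [-1.798e+02  1.000e-01  9.630e+01] F [-0.1 -2.  -3.5] w 0.0191 g 60.0 bed [ 26.7   0.5 206.1]
target [0.6144 0.2416 0.2088] row [0.08 0.08 8.91] roll [-0.003  0.002 -0.   ]
target [0.6117 0.2654 0.1672] row [ 2.49  0.09 13.06] roll [-0.003  0.002 -0.   ]
[-0.7121158   0.57773141  0.57591407  1.09250943 -0.30018986  1.55279111
 -0.09706099]
```

View pics/carry.png

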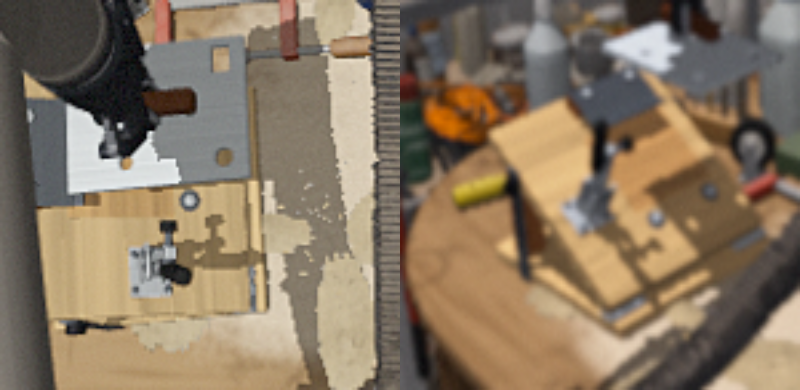

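The template is held level. In the top view its slot is at about (233.2,141.5) and its round hole at about (234.0,176.4), clear of the keeper and clamp.

Run:
```python
from h import *
T=load("top1");H=onz(T,[[233.25,141.5],[234,176.4]],.2575);print(H)
tcp=np.array([.6139,.2409]);y=H[1]-H[0];a=np.arctan2(y[1],y[0])-np.pi/2;print("len",np.linalg.norm(y),"yaw",np.degrees(a)%360)
for yaw in(a,np.radians(96.3)):
    u=np.array([np.cos(yaw),np.sin(yaw)]);v=np.array([-u[1],u[0]]);m=H.mean(0)[:2]-tcp
    print("plate centre rel. TCP along x,y mm",(m@u*1e3+62),m@v*1e3)
```

```text
[[0.6638181  0.18101219 0.2575    ]
 [0.57505536 0.17326518 0.2575    ]]
len 0.08910017497918998 yaw 94.98800739097362
plate centre rel. TCP along x,y mm -2.001247172255404 0.028108421969117416
plate centre rel. TCP along x,y mm -1.983824936721028 1.4935113506603255
```

Emit:
send_rows([
  [0.1, 0.1, 3, 0, 1],
  [0.1, 0.1, 6, 0, 1],
  [0.1, 0.1, 8.9, 0, 1],
  [1.3, 0.1, 11, 0, 1],
  [2.3, 0.1, 12.7, 0, 1],
  [2.5, 0.1, 13.1, 0, 1],
  [2.3, 0.1, 13.9, 0, 1],
  [2.0, 0.1, 14.8, 0, 1],
  [2.0, 0.1, 14.8, 0, 1],
  [2.0, 0.1, 14.8, 0, 1],
])

```text
t: 6.65
eef_pos: [0.6146, 0.2596, 0.1526]
tcp_rot: [3.139, 0.002, 1.679]
wrist_force: [-0.3, -3.4, 1.7]
grip_width: 0.0189
grasp_force: 61.2
```

Run:
```python
from h import *
g=np.array([0,0,.0114])
plan((bed((-33,0,63))+g,96.35),(bed((-47,0,43))+g,96.35))
from workcell import manip
o=[]
for n,b in(("top",(120,260,150,300)),("scene",(130,240,190,320))):
    d=manip.get_image(n);pickle.dump(d,open(n+"2.pkl","wb"));o.append(cv2.resize(d["frame"][b[0]:b[1],b[2]:b[3],::-1],(400,390)))
cv2.imwrite("pics/land.png",np.hstack(o))
```

```text
t 6.7 pos [0.6146 0.2596 0.1526] rpy [1.799e+02 1.000e-01 9.620e+01] F [-0.3 -3.4  1.7] w 0.0189 g 61.2 bed [-29.9  -2.3  71.1]
target [0.6122 0.2607 0.1495] row [ 0.14 -0.23  0.32] roll [ 0.003  0.002 -0.002]
target [0.6125 0.2586 0.1251] row [-0.07 -0.23  2.75] roll [ 0.003  0.002 -0.002]
```

View pics/land.png

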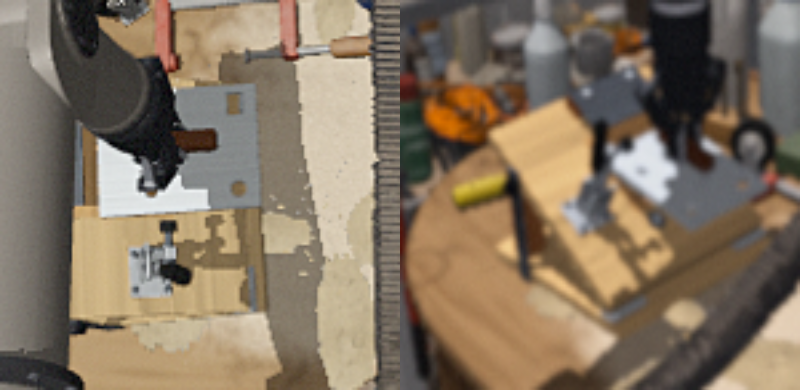

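The upper edge is on the bed just below the keeper with light contact. The handle and clamp are clear, so I pivot the plate down onto the slope.

Emit:
send_rows([
  [-0.05, -0.1, 0.6, 0, 1],
  [-0.1, -0.15, 1.2, 0, 1],
  [-0.15, -0.15, 1.7, 0, 1],
  [-0.2, -0.15, 2.2, 0, 1],
  [-0.2, -0.15, 2.5, 0, 1],
  [-0.2, -0.15, 2.5, 0, 1],
])

```text
t: 7.35
eef_pos: [0.6149, 0.2555, 0.1274]
tcp_rot: [3.137, 0.005, 1.678]
wrist_force: [1.1, -7.1, 3.7]
grip_width: 0.0189
grasp_force: 63.9
```

Run:
```python
from h import *
g=np.array([0,0,.0114])
plan((bed((-47,0,43))+g,96.35),(bed((-30,0,42))+g,96.35))
from workcell import manip
o=[]
for n,b in(("top",(120,260,150,300)),("scene",(130,240,190,320))):
    d=manip.get_image(n);pickle.dump(d,open(n+"3.pkl","wb"));o.append(cv2.resize(d["frame"][b[0]:b[1],b[2]:b[3],::-1],(400,390)))
cv2.imwrite("pics/land2.png",np.hstack(o))
```

```text
t 7.3 pos [0.6149 0.2555 0.1274] rpy [179.7   0.3  96.1] F [ 1.1 -7.1  3.7] w 0.0189 g 63.9 bed [-46.1  -2.1  51.3]
target [0.6125 0.2586 0.1251] row [ 0.34 -0.21  0.22] roll [ 0.005  0.005 -0.003]
target [0.6108 0.2737 0.1328] row [ 1.85 -0.21 -0.55] roll [ 0.005  0.005 -0.003]
```

View pics/land2.png

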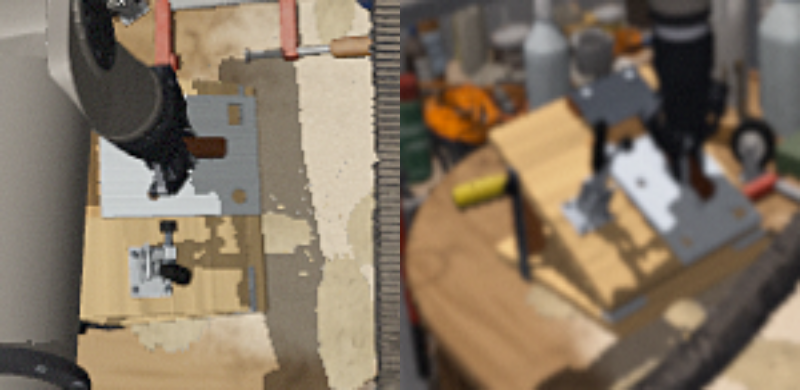

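The plate has pivoted to within a few degrees of the slope; its upper edge is just below the keeper. I press slightly and slide 35 mm up the slope.

Emit:
send_rows([
  [0.1, -0.1, 0.2, 0, 1],
  [0.2, -0.1, 0.35, 0, 1],
  [0.2, -0.1, 0.35, 0, 1],
  [0.65, -0.1, 0.1, 0, 1],
  [1.1, -0.1, -0.15, 0, 1],
  [1.55, -0.1, -0.4, 0, 1],
  [2.0, -0.1, -0.65, 0, 1],
  [2.45, -0.1, -0.9, 0, 1],
  [2.9, -0.1, -1.1, 0, 1],
  [3.3, -0.1, -1.3, 0, 1],
  [3.3, -0.1, -1.3, 0, 1],
])

```text
t: 8.55
eef_pos: [0.6108, 0.2846, 0.1409]
tcp_rot: [3.137, 0.01, 1.676]
wrist_force: [1.0, -13.0, 5.3]
grip_width: 0.0188
grasp_force: 64.8
```

Run:
```python
from h import *
g=np.array([0,0,.0114])
plan((bed((0,0,40))+g,96.35),(bed((2,0,36))+g,96.35))
from workcell import manip
o=[]
for n,b in(("top",(120,260,150,300)),("scene",(130,240,190,320))):
    d=manip.get_image(n);pickle.dump(d,open(n+"4.pkl","wb"));o.append(cv2.resize(d["frame"][b[0]:b[1],b[2]:b[3],::-1],(400,390)))
cv2.imwrite("pics/slide.png",np.hstack(o))
```

```text
t 8.6 pos [0.6108 0.2846 0.1409] rpy [179.8   0.6  96. ] F [  1.  -13.    5.3] w 0.0188 g 64.8 bed [-13.9  -1.2  48.4]
target [0.6078 0.3005 0.146 ] row [ 1.61 -0.13 -0.53] roll [ 0.004  0.01  -0.006]
target [0.6074 0.3042 0.1436] row [ 1.99 -0.13 -0.29] roll [ 0.004  0.01  -0.006]
```

View pics/slide.png

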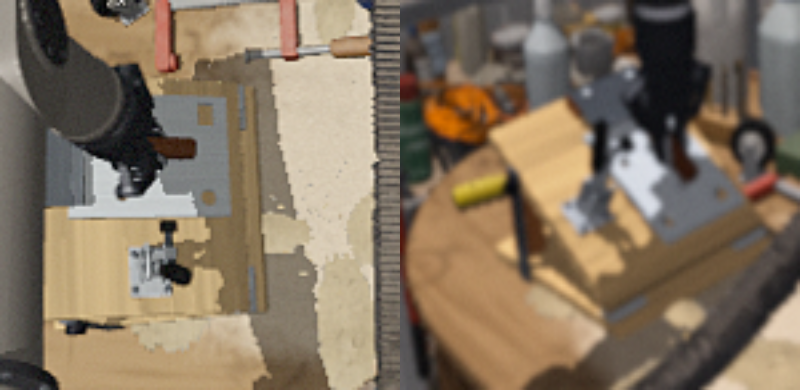

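Plate's upper edge is now under the keeper's lip, with only its side strip showing past the keeper. Holes in the top view are at about (226.9,160.6) and (227.6,190.7).

Run:
```python
from h import *
T=load("top4");R=bedR()
# hole centroids refined: wood-coloured blobs seen through the dark grey plate
im=T["frame"];hsv=cv2.cvtColor(im,cv2.COLOR_RGB2HSV);m=cv2.inRange(hsv,(5,60,60),(30,255,255))
k=[]
for x,y in((226.9,160.6),(227.6,190.7)):
    n,l,st,c=cv2.connectedComponentsWithStats(m[int(y)-6:int(y)+7,int(x)-6:int(x)+7])
    i=l[6,6];print(st[i],c[i]+[int(x)-6,int(y)-6]);k.append(c[i]+[int(x)-6,int(y)-6] if i else [x,y])
def onbed(d,px,z):
    c,v=ray(d,px);c=tobed(c);v=v@R;return c+v*((z-c[2])/v[:,2])[:,None]
H=onbed(T,k,16);P=onbed(T,[[219.7,162.4],[220.9,191.8]],6)
print("slot,hole",H,"pins",P,"gap",P-H)
```

```text
[ 4  4  6  7 41] [226.43902439 161.        ]
[ 5  5  5  5 19] [228.         190.63157895]
slot,hole [[-79.53644883 -47.00135501  16.        ]
 [-80.280784    43.27662121  16.        ]] pins [[-61.62189514 -44.55908509   6.        ]
 [-61.57792633  45.00535668   6.        ]] gap [[ 17.91455368   2.44226992 -10.        ]
 [ 18.70285767   1.72873547 -10.        ]]
```

Emit:
send_rows([
  [0.4, -0.1, -0.2, 0, 1],
  [0.8, -0.2, -0.4, 0, 1],
  [1.2, -0.2, -0.6, 0, 1],
  [1.5, -0.2, -0.75, 0, 1],
  [1.65, -0.2, -0.8, 0, 1],
  [1.75, -0.2, -0.7, 0, 1],
  [1.75, -0.2, -0.7, 0, 1],
])

```text
t: 9.35
eef_pos: [0.6068, 0.3024, 0.1473]
tcp_rot: [3.137, 0.009, 1.676]
wrist_force: [2.1, -9.6, 2.5]
grip_width: 0.0189
grasp_force: 65.4
```

```bash
cat > look.py <<'E'
from h import *
from workcell import manip
plan((bed((2,0,36))+np.array([0,0,.0114]),96.35))
T=manip.get_image("top");R=bedR();pickle.dump(T,open("topL.pkl","wb"))
hsv=cv2.cvtColor(T["frame"],cv2.COLOR_RGB2HSV)
cv2.imwrite("pics/L.png",cv2.resize(T["frame"][135:245,145:265,::-1],None,fx=5,fy=5,interpolation=cv2.INTER_CUBIC))
E
python3 look.py; cp pics/L.png pics/home1.png
```

```text
t 9.3 pos [0.6068 0.3024 0.1473] rpy [179.8   0.5  96. ] F [ 2.1 -9.6  2.5] w 0.0189 g 65.4 bed [ 5.   0.7 44.8]
target [0.6074 0.3042 0.1436] row [0.18 0.07 0.37] roll [ 0.004  0.009 -0.006]
```

View pics/home1.png

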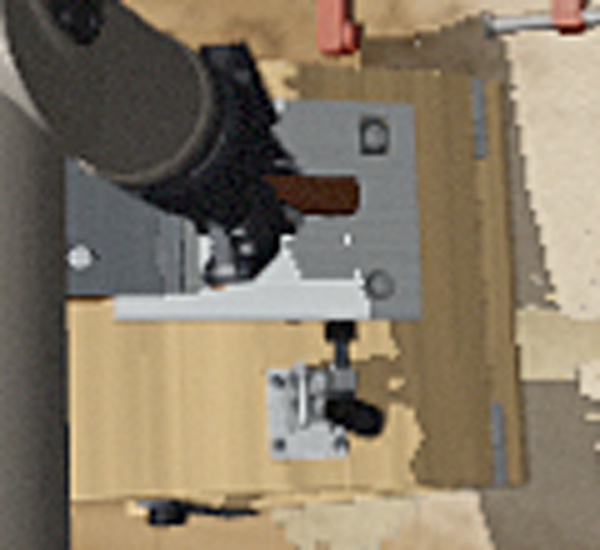

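Both pins show inside the holes (crop (374,135) and (380,285)). I press along the bed normal with a small wiggle so the plate seats.

Emit:
send_rows([
  [0.1, 0, 0.2, 0, 1],
  [0.2, 0, 0.4, 0, 1],
  [0.3, 0, 0.6, 0, 1],
  [0.15, 0, 0.7, 0, 1],
  [0.45, 0, 0.55, 0, 1],
  [0.3, 0.1, 0.6, 0, 1],
  [0.3, -0.1, 0.6, 0, 1],
  [0.3, 0, 0.6, 0, 1],
])

```text
t: 10.2
eef_pos: [0.608, 0.3024, 0.1451]
tcp_rot: [3.134, 0.012, 1.675]
wrist_force: [-2.5, -15.2, 15.2]
grip_width: 0.0191
grasp_force: 68.2
```

```bash
python3 look.py; cp pics/L.png pics/home2.png
```

```text
t 10.2 pos [0.608  0.3024 0.1451] rpy [179.6   0.7  96. ] F [ -2.5 -15.2  15.2] w 0.0191 g 68.2 bed [ 3.8 -0.4 43. ]
target [0.6074 0.3042 0.1436] row [ 0.19 -0.04  0.15] roll [ 0.007  0.012 -0.007]
```

Run:
```python
from h import *
from workcell import manip
T=load("topL");S=manip.get_image("scene");pickle.dump(S,open("sceneL.pkl","wb"))
for n,d in(("top",T),("scene",S)):
    sat=cv2.cvtColor(cv2.GaussianBlur(d["frame"],(3,3),.6),cv2.COLOR_RGB2HSV)[:,:,1].astype(np.float32)
    for y in(-25,0,25,55):
        a,b=proj(d,[bed((-70,y,8)),bed((-115,y,0))]);L=np.linalg.norm(b-a);s=np.arange(0,L,.25);q=np.float32(a+(b-a)*(s/L)[:,None])
        v=cv2.remap(sat,q[:,0].reshape(1,-1),q[:,1].reshape(1,-1),cv2.INTER_LINEAR)[0]
        e=np.argmax(np.convolve(np.diff(v),np.ones(5),'same'))*.25
        f=lambda x,z:round(float((proj(d,[bed((x,y,z))])[0]-a)@(b-a)/L),1)
        print(n,y,"edge",e,"seated top/bot",f(-85,8),f(-85,0),"raised",f(-85,17),f(-85,9),[int(i) for i in v[::8]])
cv2.imwrite("pics/chk.png",np.hstack([cv2.resize(d["frame"][b[0]:b[1],b[2]:b[3],::-1],(400,390),interpolation=cv2.INTER_CUBIC) for d,b in((T,(150,215,195,260)),(S,(150,215,255,320)))]))
```

```text
top -25 edge 4.5 seated top/bot 5.0 4.3 raised 5.7 5.0 [8, 9, 11, 103, 105, 103, 101, 101]
top 0 edge 5.0 seated top/bot 5.0 4.3 raised 5.7 5.1 [9, 4, 19, 103, 104, 103, 101, 104]
top 25 edge 4.75 seated top/bot 5.0 4.3 raised 5.7 5.1 [8, 7, 17, 100, 104, 105, 101, 106]
top 55 edge 4.5 seated top/bot 5.0 4.3 raised 5.8 5.1 [8, 9, 9, 104, 102, 105, 102, 104]
scene -25 edge 3.5 seated top/bot 3.6 4.3 raised 2.8 3.5 [18, 14, 68, 118, 119, 117]
scene 0 edge 3.5 seated top/bot 3.7 4.3 raised 2.9 3.6 [15, 12, 63, 114, 118, 120]
scene 25 edge 3.75 seated top/bot 3.7 4.4 raised 2.9 3.6 [19, 11, 66, 119, 119, 116]
scene 55 edge 3.5 seated top/bot 3.7 4.4 raised 2.9 3.6 [17, 14, 56, 114, 118, 118]
```

View pics/chk.png

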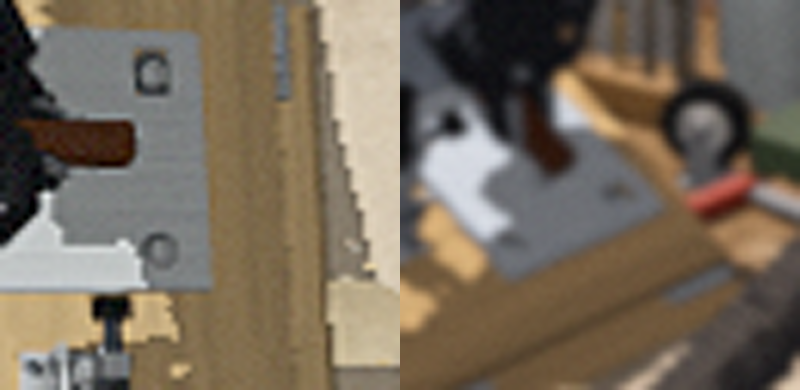

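The pins sit inside both holes, but pixels alone can't tell seated from riding on the taper. I test by feel: ease the pressure and nudge down-slope.

Emit:
send_rows([
  [-0.1, 0, -0.18, 0, 1],
  [-0.2, 0, -0.35, 0, 1],
  [-0.45, 0, -0.2, 0, 1],
  [-0.7, 0, -0.05, 0, 1],
  [-0.7, 0, -0.05, 0, 1],
])

```text
t: 10.8
eef_pos: [0.608, 0.3017, 0.1435]
tcp_rot: [3.133, 0.004, 1.678]
wrist_force: [3.2, -7.1, 6.2]
grip_width: 0.0189
grasp_force: 66.6
```

```bash
python3 -c "
from h import *
plan()"
```

```text
t 10.8 pos [0.608  0.3017 0.1435] rpy [179.5   0.2  96.2] F [ 3.2 -7.1  6.2] w 0.0189 g 66.6 bed [ 2.4 -0.3 41.9]
```

Emit:
send_rows([
  [0.25, 0, -0.15, 0, 1],
  [0.5, 0, -0.3, 0, 1],
  [0.8, 0, -0.45, 0, 1],
  [1.05, 0, -0.6, 0, 1],
  [1.05, 0, -0.6, 0, 1],
])

```text
t: 11.3
eef_pos: [0.6077, 0.3022, 0.1446]
tcp_rot: [3.138, 0.021, 1.673]
wrist_force: [6.2, -17.2, -7.0]
grip_width: 0.0188
grasp_force: 65.3
```

```bash
python3 -c "
from h import *
plan()"
```

```text
t 11.3 pos [0.6077 0.3022 0.1446] rpy [179.8   1.2  95.9] F [  6.2 -17.2  -7. ] w 0.0188 g 65.3 bed [ 3.3 -0.1 42.7]
```

Captured: a 12 mm commanded sweep moved it only about 1 mm. Recentre, press firmly, and check the height.

Emit:
send_rows([
  [-0.5, 0, 0.3, 0, 1],
  [-0.4, 0, 0.5, 0, 1],
  [-0.3, 0, 0.75, 0, 1],
  [-0.3, 0, 0.75, 0, 1],
  [-0.4, 0, 0.5, 0, 1],
  [-0.5, 0, 0.3, 0, 1],
  [-0.5, 0, 0.3, 0, 1],
])

```text
t: 12.0
eef_pos: [0.6079, 0.302, 0.1426]
tcp_rot: [3.136, 0.013, 1.675]
wrist_force: [6.5, -10.8, -5.0]
grip_width: 0.0188
grasp_force: 65.7
```

```bash
python3 -c "
from h import *
plan()"
```

```text
t 12.0 pos [0.6079 0.302  0.1426] rpy [179.7   0.7  96. ] F [  6.5 -10.8  -5. ] w 0.0188 g 65.7 bed [ 2.2 -0.3 41. ]
```

The bar axis is now 36 mm above the bed, so the plate is seated. Release and lift clear.

Emit:
send_rows([
  [0, 0, 0, 0, 2.5],
  [0, 0, 0, 0, 3.5],
  [0, 0, 0, 0, 4.5],
  [0, 0, 0, 0, 4.5],
  [0, 0, 0, 0, 4.5],
  [0, 0, 0, 0, 4.5],
  [0, 0, -2, 0, 4.5],
  [0, 0, -5, 0, 4.5],
  [0, 0, -9, 0, 4.5],
  [0, 0, -13, 0, 4.5],
  [0, 0, -16, 0, 4.5],
  [0, 0, -16, 0, 4.5],
])

```text
t: 13.2
eef_pos: [0.6055, 0.3116, 0.3103]
tcp_rot: [3.131, -0.003, 1.682]
wrist_force: [0.3, -0.1, -0.0]
grip_width: 0.0449
grasp_force: 0.0
```

Run:
```python
from h import *
from workcell import manip
T=manip.get_image("top");S=manip.get_image("scene")
for n,d in(("top",T),("scene",S)):
    sat=cv2.cvtColor(cv2.GaussianBlur(d["frame"],(3,3),.6),cv2.COLOR_RGB2HSV)[:,:,1].astype(np.float32)
    for y in(-25,0,25):
        a,b=proj(d,[bed((-70,y,8)),bed((-115,y,0))]);L=np.linalg.norm(b-a);s=np.arange(0,L,.25);q=np.float32(a+(b-a)*(s/L)[:,None])
        v=cv2.remap(sat,q[:,0].reshape(1,-1),q[:,1].reshape(1,-1),cv2.INTER_LINEAR)[0]
        print(n,y,"edge",np.argmax(np.convolve(np.diff(v),np.ones(5),'same'))*.25)
# handle approach: fingertip centre 20 mm on the -y side of the grip at r=95
c=lambda y,z:bed((-15,y,z))+np.array([0,0,.025])
h=c(120+95*np.cos(np.radians(80))-32,40+95*np.sin(np.radians(80))-4)
plan(((h[0],h[1],.302),96.35),(h,96.35))
```

```text
top -25 edge 5.5
top 0 edge 5.25
top 25 edge 5.75
scene -25 edge 4.75
scene 0 edge 5.25
scene 25 edge 5.25
t 13.3 pos [0.6036 0.3112 0.3047] rpy [179.9  -0.   96.4] F [ 0.2 -1.1 -1.3] w 0.0449 g 0.0 bed [ 91.6   3.  176.5]
target [0.5103 0.2316 0.302 ] row [ -6.88 -10.15   0.24] roll [ 0.002 -0.001  0.   ]
target [0.5103 0.2316 0.2297] row [ -6.89 -10.16   7.47] roll [ 0.002 -0.001  0.   ]
```

Emit:
send_rows([
  [-1.7, -2.5, 0.2, 0, 0],
  [-3.4, -5, 0.2, 0, 0],
  [-5.2, -7.6, 0.2, 0, 0],
  [-6.9, -10.2, 0.2, 0, 0],
  [-6.9, -10.2, 0.2, 0, 0],
  [-6.9, -10.2, 0.2, 0, 0],
  [-6.9, -10.2, 2, 0, 0],
  [-6.9, -10.2, 4, 0, 0],
  [-6.9, -10.2, 6, 0, 0],
  [-6.9, -10.2, 7.3, 0, 0],
  [-6.9, -10.2, 7.3, 0, 0],
])

```text
t: 14.4
eef_pos: [0.5085, 0.2317, 0.2281]
tcp_rot: [-3.137, 0.002, 1.683]
wrist_force: [0.1, -1.0, 0.5]
grip_width: -0.0001
grasp_force: 0.0
```

Run:
```python
from h import *
from workcell import manip
W=[]
for th in(80,70,60,50,40,30,20,11,6):
    t=np.radians(th);P=np.array([120+95*np.cos(t),40+95*np.sin(t)])+9*np.array([-np.sin(t),np.cos(t)])-[14.5,0]-([0,4] if th>60 else [0,0])
    W.append((bed((-15,*P))+np.array([0,0,.025]),96.35))
plan(*W)
o=[]
for n,b in(("top",(135,245,150,263)),("scene",(130,240,190,303))):
    d=manip.get_image(n);pickle.dump(d,open(n+"5.pkl","wb"));o.append(cv2.resize(d["frame"][b[0]:b[1],b[2]:b[3],::-1],(400,390),interpolation=cv2.INTER_CUBIC))
cv2.imwrite("pics/handle.png",np.hstack(o))
```

```text
t 14.4 pos [0.5085 0.2317 0.2281] rpy [-1.797e+02  1.000e-01  9.640e+01] F [ 0.1 -1.   0.5] w -0.0001 g 0.0 bed [ -6.  106.4 144.4]
target [0.5018 0.2298 0.2311] row [-0.11 -0.68 -0.3 ] roll [-0.005  0.002  0.001]
target [0.4854 0.2294 0.2287] row [ 0.03 -2.32 -0.05] roll [-0.005  0.002  0.001]
target [0.4697 0.2284 0.2273] row [ 0.11 -3.89  0.09] roll [-0.005  0.002  0.001]
target [0.4549 0.2309 0.2202] row [ 0.52 -5.33  0.81] roll [-0.005  0.002  0.001]
target [0.4416 0.2348 0.211 ] row [ 1.06 -6.61  1.73] roll [-0.005  0.002  0.001]
target [0.4302 0.2399 0.2   ] row [ 1.69 -7.68  2.84] roll [-0.005  0.002  0.001]
target [0.421  0.2461 0.1876] row [ 2.41 -8.51  4.08] roll [-0.005  0.002  0.001]
target [0.4149 0.2524 0.1755] row [ 3.12 -9.04  5.29] roll [-0.005  0.002  0.001]
target [0.4125 0.2562 0.1685] row [ 3.52 -9.24  5.99] roll [-0.005  0.002  0.001]
```

View pics/handle.png

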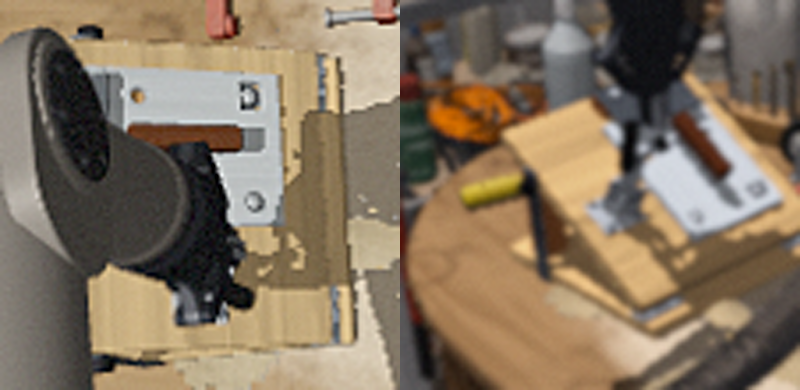

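The plate lies flush with both pins filling the holes, and the closed fingers stand beside the clamp handle. Now I push the handle over along its arc.

Emit:
send_rows([
  [-0.1, -0.7, -0.2, 0, 0],
  [0, -1.5, -0.15, 0, 0],
  [0, -2.3, -0.05, 0, 0],
  [0.1, -3.1, 0, 0, 0],
  [0.1, -3.9, 0.1, 0, 0],
  [0.3, -4.6, 0.45, 0, 0],
  [0.5, -5.3, 0.8, 0, 0],
  [0.8, -6, 1.3, 0, 0],
  [1.1, -6.6, 1.7, 0, 0],
  [1.4, -7.2, 2.3, 0, 0],
  [1.7, -7.7, 2.8, 0, 0],
  [1.7, -7.7, 2.8, 0, 0],
])

```text
t: 15.7
eef_pos: [0.4292, 0.2402, 0.2014]
tcp_rot: [-3.138, 0.001, 1.684]
wrist_force: [0.5, -0.2, 0.3]
grip_width: -0.0001
grasp_force: 0.0
```

```bash
cat > hd.py <<'E'
from h import *
from workcell import manip
plan()
for n in("top","scene"):
    d=manip.get_image(n);pickle.dump(d,open(n+"6.pkl","wb"))
    v=d["frame"].max(2)
    for th in(80,60,45,30,20,11):
        t=np.radians(th);q=proj(d,[bed((-15,120+r*np.cos(t),40+r*np.sin(t))) for r in(60,75,90,105,115)])
        print(n,th,[int(v[int(round(y)),int(round(x))]) for x,y in q])
E
python3 hd.py
```

```text
t 15.7 pos [0.4292 0.2402 0.2014] rpy [-179.8    0.    96.5] F [ 0.5 -0.2  0.3] w -0.0001 g 0.0 bed [ -4.4 184.2 112.7]
top 80 [232, 118, 128, 123, 125]
top 60 [143, 11, 119, 196, 182]
top 45 [26, 51, 53, 9, 11]
top 30 [32, 20, 17, 25, 2]
top 20 [23, 30, 36, 194, 175]
top 11 [27, 21, 17, 189, 183]
scene 80 [206, 217, 124, 91, 91]
scene 60 [232, 230, 226, 220, 195]
scene 45 [216, 136, 72, 38, 28]
scene 30 [9, 10, 13, 34, 164]
scene 20 [131, 208, 221, 132, 78]
scene 11 [227, 224, 119, 60, 35]
```

The handle has followed to about 30°. Continue down to shut with some overtravel.

Emit:
send_rows([
  [0.4, -0.4, 0.6, 0, 0],
  [0.7, -0.8, 1.2, 0, 0],
  [1.1, -1.1, 1.85, 0, 0],
  [1.4, -1.35, 2.45, 0, 0],
  [1.6, -1.45, 2.8, 0, 0],
  [1.8, -1.55, 3.15, 0, 0],
  [2, -1.6, 3.5, 0, 0],
  [2, -1.6, 3.5, 0, 0],
])

```text
t: 16.6
eef_pos: [0.4148, 0.2543, 0.1739]
tcp_rot: [3.141, 0.002, 1.679]
wrist_force: [-9.2, -13.0, 41.8]
grip_width: -0.0003
grasp_force: 19.3
```

```bash
python3 hd.py
```

```text
t 16.6 pos [0.4148 0.2543 0.1739] rpy [1.80e+02 1.00e-01 9.62e+01] F [ -9.2 -13.   41.8] w -0.0003 g 19.3 bed [ -4.7 197.   81.1]
top 80 [130, 126, 126, 118, 128]
top 60 [159, 192, 119, 118, 185]
top 45 [4, 11, 222, 200, 196]
top 30 [24, 25, 59, 7, 0]
top 20 [22, 70, 43, 29, 28]
top 11 [23, 39, 26, 25, 6]
scene 80 [208, 217, 125, 92, 89]
scene 60 [232, 230, 230, 221, 193]
scene 45 [234, 231, 233, 169, 91]
scene 30 [217, 143, 66, 45, 34]
scene 20 [112, 60, 49, 85, 71]
scene 11 [18, 37, 16, 16, 22]
```

The handle is black along the 11° line and the force rose to 42 N against the stop. I back off and clear.

Emit:
send_rows([
  [-0.5, 0, -1, 0, 0],
  [-1, 0, -3, 0, 0],
  [-1, 0, -6, 0, 0],
  [-2, 0, -10, 0, 0],
  [-4, -2, -13, 0, 0],
  [-8, -2, -14, 0, 0],
  [-12, -2, -14, 0, 0],
  [-16, -2, -14, 0, 0],
  [-16, -2, -14, 0, 0],
  [-16, -2, -14, 0, 0],
])

```text
t: 17.7
eef_pos: [0.4105, 0.0963, 0.3074]
tcp_rot: [-3.141, -0.001, 1.68]
wrist_force: [-0.8, 1.2, 0.2]
grip_width: -0.0001
grasp_force: 0.0
```

```bash
python3 hd.py
python3 - <<'E'
from h import *
for n in("top6","scene6"):
    d=load(n);sat=cv2.cvtColor(cv2.GaussianBlur(d["frame"],(3,3),.6),cv2.COLOR_RGB2HSV)[:,:,1].astype(np.float32)
    for y in(-25,0,25):
        a,b=proj(d,[bed((-70,y,8)),bed((-115,y,0))]);L=np.linalg.norm(b-a);s=np.arange(0,L,.25);q=np.float32(a+(b-a)*(s/L)[:,None])
        v=cv2.remap(sat,q[:,0].reshape(1,-1),q[:,1].reshape(1,-1),cv2.INTER_LINEAR)[0]
        print(n,y,"edge",np.argmax(np.convolve(np.diff(v),np.ones(5),'same'))*.25)
    v=d["frame"].max(2);q=proj(d,[bed((-15,48,z)) for z in(12,20,28)]);print("foot",[int(v[int(round(y)),int(round(x))]) for x,y in q])
E
```

```text
t 17.7 pos [0.4105 0.0963 0.3074] rpy [-1.80e+02 -1.00e-01  9.62e+01] F [-0.8  1.2  0.2] w -0.0001 g 0.0 bed [-73.5 218.7 274.9]
top 80 [148, 98, 122, 160, 150]
top 60 [159, 164, 179, 116, 108]
top 45 [171, 187, 186, 174, 163]
top 30 [186, 184, 165, 156, 160]
top 20 [190, 176, 161, 157, 167]
top 11 [190, 167, 158, 158, 153]
scene 80 [209, 219, 127, 93, 62]
scene 60 [232, 230, 230, 221, 209]
scene 45 [235, 231, 230, 230, 229]
scene 30 [219, 235, 236, 232, 233]
scene 20 [133, 118, 194, 92, 70]
scene 11 [17, 17, 19, 24, 27]
top6 -25 edge 5.5
top6 0 edge 6.0
top6 25 edge 5.75
foot [87, 212, 109]
scene6 -25 edge 5.0
scene6 0 edge 5.5
scene6 25 edge 5.5
foot [41, 48, 124]
```

Run:
```python
from h import *
for n in("top6","top","scene6"):
    d=load(n);q=proj(d,[bed((-15,y,z)) for y,z in((179,51.5),(208,57),(150,0),(120,60))]).round().astype(int)
    print(n,q.tolist(),[d["frame"][y,x].tolist() for x,y in q])
d=load("scene6");v=d["frame"].max(2);q=proj(d,[bed((-15,208,57))])[0].round().astype(int)
print(v[q[1]-14:q[1]+15:2,q[0]-20:q[0]+21:2])
```

```text
top6 [[210, 237], [211, 247], [206, 228], [210, 215]] [[187, 182, 173], [158, 153, 144], [163, 156, 146], [143, 135, 127]]
top [[210, 237], [211, 247], [206, 228], [210, 215]] [[189, 173, 143], [177, 146, 103], [178, 154, 111], [24, 28, 27]]
scene6 [[240, 186], [234, 188], [243, 192], [254, 179]] [[17, 15, 16], [16, 17, 21], [200, 164, 116], [159, 144, 131]]
[[162 155 159 163 142 183 222 218 217 215 213 214 218 224 228 230 230 230
  231 215 185]
 [161 149 154 159 144 133 184 218 216 215 221 225 230 230 229 230 230 233
  233 235 208]
 [169 169 172 179 180 129  82 169 223 227 228 229 229 229 231 231 234 235
  234 232 208]
 [190 196 211 208 203 127  33  93 218 230 227 230 232 233 235 235 234 230
  196 141 130]
 [207 207 195 183 146  43  19  49 166 226 233 233 236 235 231 219 226 195
  133 141 142]
 [170 152 134 112  86  44  17  41 126 195 239 224 197 150 103  78 142 150
  126 116 122]
 [ 99  86  84 110 121 145  76  33  70  92 120  78  39  17  14  21  79  92
   92 104  80]
 [118 155 168 182 181 175  99  32  27  22  21  13  36  61  99 141 164 120
  101  90  81]
 [184 184 181 177 176 177 117  28  22  17  31  79 166 205 198 201 210 178
  128  91  89]
 [178 182 182 180 179 182 128  33  40  60  78 112 155 195 202 195 195 198
  159 115 110]
 [168 176 181 180 177 178 144  41  51  77  80 131 168 163 212 217 202 168
  132 141 106]
 [172 168 171 172 175 187 178  53  48  75  81  95 130 123 181 217 215 172
  168 154 112]
 [181 173 167 172 206 235 227  82  46  75  77  81  96 106 145 197 203 152
  139 124 149]
 [180 181 179 177 213 238 237 113  49  74  80  88 103 106 117 136 131 113
  111 167 211]
 [181 180 182 181 158 178 205 136  53 127 158 118 105 106 109 117 117 118
  138 186 214]]
```

The grey arm link hides the handle in the top view. The scene view shows it black along the full 11° line, released and steady.

```bash
python3 -c "
from workcell import manip
print(manip.finish_job())"
```

```text
the job is handed in; nothing more can be done
None
```

The template sits under the keeper with both holes over the pins, the toggle clamp is pushed fully shut against its stop, and I let go and handed the job in at about 18 s; the jar, bottle and block were not approached, and no verdict was returned.

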